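Tip the used dishes out of one bay of a rocking two-bay tray

TASK

Empty the bay with the two used culture dishes into the steel pan beside it: gently press down the blue pad at that end of the sprung rocking tray and tip it only as far as it takes for both dishes to slide out, because the glass slides in the other bay climb over the low dividing hump if it is tipped further. Then let the tray come back level under control, without letting it spring back, so that both packs of slides lie flat in their own bay. Touch only the tray, never the dishes or the slides, and leave the beaker and the red-capped bottle where they stand.

Things in the scene. Friction and masses are not known exactly. Their poses are not given: they have to be found in the camera images.
- stand: Grey fixed stand with a steel pan at each end; origin on the worktop under the tray's middle. x axis: the tray's pivot axis, 130 mm up, pointing away from the robot; y axis: to the left end. Each pan is 150 mm (x) by 124 mm (y), rim 46 mm above the worktop, 62 to 186 mm left (+y) or right (-y) of the origin. Pivot posts 34 mm wide, 140 mm high, at x = -86 and +86 mm.
- tray (a joint): Tip angle of the white tray about the stand's x axis, rad: 0 level, positive tips the right (-y) end down, negative the left (+y) end. A spring (2 N m/rad) brings it to level, within 0.1 rad; 0.6 rad takes about 11 N on a pad. Dishes start to slide somewhere between 0.4 and 0.7 rad (hidden friction); about 0.2 rad beyond that the slides climb the hump. Stops at 1.05 rad.
- tray_mid (a point): Middle of the white tray on the pivot axis; turns with the tray (y to the left end, z up when level). Tray 148 mm (x) by 196 mm (y), floor 4 mm above this point. A blue hump along x in the middle, 6 mm high with faces sloping 20 degrees, 33 mm wide at the foot, divides it into a left (+y) and a right (-y) bay of 140 x 81 mm. Front and rear walls 17 mm high; the left and right ends are open.
- pad_left (a point): Centre of the top of the left blue press pad, 28 mm (x) by 36 mm (y), 6 mm thick, raised at the tray's front left corner; it turns with the tray, 72 mm in front of, 122 mm left of and 40 mm above tray_mid when level. Pressing it down tips the left bay.
- pad_right (a point): The same pad at the tray's front right corner (122 mm right of tray_mid). Pressing it down tips the right bay.
- dish_1: Used culture dish with its lid, clear with beige filling, 64 mm across, 15 mm high, about 30 g; origin at the centre of its underside. Lies in the left or the right bay (not always the same).
- dish_2: A second dish of the same kind, beside dish_1 in the same bay.
- beaker: Small glass beaker, 46 mm across, 58 mm high, on the worktop beyond one of the pans; leave it alone. Origin at the centre of its underside.
- red_bottle: Dark bottle with a red dropper cap, 34 mm across, 89 mm high, on the worktop beyond the other pan; leave it alone. Origin at the centre of its underside.
- slides_1: Pack of clean glass slides, rigid block 29 x 78 x 9 mm, about 48 g, lying flat in the other bay with its length across the hump's direction and its end 2 mm from the hump; origin at the centre of its underside, z up.
- slides_2: A second pack of the same kind, beside slides_1 in the same bay.
Things that resemble listed ones, but are neither listed nor needed, are in the scene too. Leave any orange look-alike of the dish_2 alone. What is shaped like the slides_2 but pink is not meant.

How it is judged:
By the outcome, as a careful person would: the job done as asked, in the order asked, and still so for the second after the job is handed in, with the robot touching nothing.
It also fails if it takes over 56 s, if anything falls off the work surface, if the arm or the gripper's body presses on something with over 40 N, if the wrist force passes 120 N, or if a joint passes its speed limit or range.

ROBOT

A 7-joint arm with a two-finger parallel gripper is mounted at the origin on a cart in front of the work surface, level with it; the furniture and walls round the work are solid. World frame = base frame: x ahead of the robot, y to its left, z up, the work surface at z = 0. Lengths are in m, angles in rad, forces in N, time in s.
With the tool pointing down it reaches from about 0.4 to 0.875 m from the base axis. Payload 19.3 kg.
Tool frame: the origin (TCP) lies midway between the tips of the shut fingers; the grasp point (between the pads) lies 19 mm behind it; x points along the fingers, y is the direction in which the jaws open and shut, and the axes are right-handed (so a half turn about x gives the same grasp; the last joint's range is limited). The gripper opens to 85 mm and grips with 20 to 120 N. Pads are 22 mm wide; open, the fingers measure 114 mm over their backs; the gripper's body (76 mm by 85 mm) begins 54 mm behind the grasp point. The pads swing forward as they close: fully open they stand 13 mm farther back than shut.
Start: joints at [1.045, 0.521, -0.036, 1.599, 0.021, 1.021, -0.113], TCP at [0.275, -0.561, 0.231] pointing down, gripper open.
Joint ranges: [-2.91, 2.91], [-0.3, 2.13], [-1.5, 1.42], [0.17, 2.43], [-1.26, 4.41], [0.16, 1.93], [-2.52, 2.52]. Speed limits (rad/s): [1.89, 1.89, 2.39, 2.39, 3.01, 3.01, 3.01].

INTERFACE

Orientations are given as [roll, pitch, yaw] about the fixed x, y, z axes, in that order (R = Rz(yaw) Ry(pitch) Rx(roll)).
In Python, from workcell import telemetry, vision, workorder gives the robot as it stands. The module is installed in compiled form; this text tells all that it offers.
- The arm moves only by the tool play_rows, never from a script. Its argument "deltas" is a list of rows, each a list of 7 numbers: the shift along the world's x, y, z in mm, then the turn, a rotation vector about the world's x, y, z in degrees, then the finger opening in mm, from 0 to 85.4. In form: [[x, y, z, wx, wy, wz, jaw], ...]. A call has 1 to 8 rows; each row shifts and turns the commanded pose from where the row before left it; what a row does not reach is not made up. A row lasts 1/8 s, in which the tool goes at most 62.5 mm and 10.7 degrees, less where a joint would pass 70% of its speed; a pose out of reach is approached as far as the arm can. A call with a gripper value outside its range is refused whole. The fingers move at their own pace and stop on an object; "grip_force" is the grip in N (left out, the last holds). Time passes only in rows, so rows that do not move let the fingers close. It gives the time, the measured TCP pose, the force and the opening at its end, in the units of the state.
- telemetry.observe(): the state, without advancing time (a new reading comes with each control period).
- vision.grab_frame(name): name is "scene" or "top"; returns the picture (480x640x3 uint8, red, green, blue); there is no depth.
- vision.camera_info(name): a dict with "mtx" (3x3 intrinsics, pixels), "rvec" (rotation vector, rad) and "tvec" (3), from world to camera coordinates, as OpenCV has them. Camera axes: x right, y down, z forward; pixel columns grow to the right and rows downward; lengths in m; the calibration is good to about 2 mm. A picture is of the moment at which its call begins. camera_info takes no time and is no camera call.
- workorder.job_done(): hands the job in, once; it reports no verdict.
The state is a dict: "clock": time; "qpos": joint angles; "qd": joint speeds; "joint_efforts": joint torques, N m; "position": TCP position; "tool_rot": TCP orientation; "force": force on the tool from outside, world axes, zero at the start; "moment": the same for the moment, N m; "grip_width": finger opening in m.
Only numpy, scipy, OpenCV 4.12 (cv2) and the standard library are available. Lean on these libraries where they do the work, as an engineer would, in place of code of your own. Each camera call takes 0.05 s, during which the arm holds its last target. There are 200 camera calls.

## Working session

There is one attempt and no reset: what is moved stays moved. The work goes in short steps, Python scripts to look and compute and a tool call to move; the robot and the scene stay as the last step left them, time stands still between calls to the robot, and variables do not carry over. Pictures are saved under pics/ and viewed, about 8 in all and at most 12, crops included, and the job is handed in when it is done.

Besides the shell and the picture viewer there is one more tool, called after "Request:" as name(argument=value, ...) on one line, values as JSON. play_rows: Moves the arm, as the interface text tells. Its arguments: {"type":"object","properties":{"deltas":{"type":"array","items":{"type":"array","items":{"type":"number"}}},"grip_force":{"type":"number"}},"required":["deltas"]}

```bash
mkdir -p pics
python3 - <<'E'
from workcell import telemetry, vision
import cv2,numpy as np
print(telemetry.observe())
for n in("scene","top"):
    cv2.imwrite(f"pics/{n}0.png",vision.grab_frame(n)[:,:,::-1]); i=vision.camera_info(n)
    R=cv2.Rodrigues(np.array(i["rvec"]))[0];print(n,np.array(i["mtx"]).tolist(),(-R.T@np.array(i["tvec"]).ravel()).round(3))
E
```

```text
{'clock': 0.0, 'qpos': array([ 1.04481907,  0.52201946, -0.03633373,  1.60001487,  0.02120754,
        1.02110803, -0.11280761]), 'qd': array([-0.00051615,  0.00048847,  0.00113454, -0.00126488, -0.0008712 ,
        0.00036708,  0.00180277]), 'joint_efforts': array([-4.39119503e-04, -9.27085018e+01,  1.97957464e+00, -3.69938207e+01,
        1.78161910e-02,  7.90146994e-03, -1.25572406e-06]), 'position': array([ 0.27491455, -0.56090347,  0.23071982]), 'tool_rot': array([-1.4958082 ,  1.5696319 ,  2.10155369]), 'force': array([-0.80299601,  0.30739403, -0.6972493 ]), 'moment': array([0.03223996, 0.01806528, 0.04373185]), 'grip_width': 0.08530477716351728}
scene [[480.4712373911046, 0.0, 319.87896586870573], [0.0, 480.4712373911046, 241.15302846591163], [0.0, 0.0, 1.0]] [0.103 0.766 0.739]
top [[587.7638752943128, 0.0, 321.0854246968073], [0.0, 587.7638752943128, 237.90230218190186], [0.0, 0.0, 1.0]] [ 0.282 -0.056  1.302]
```

View pics/scene0.png

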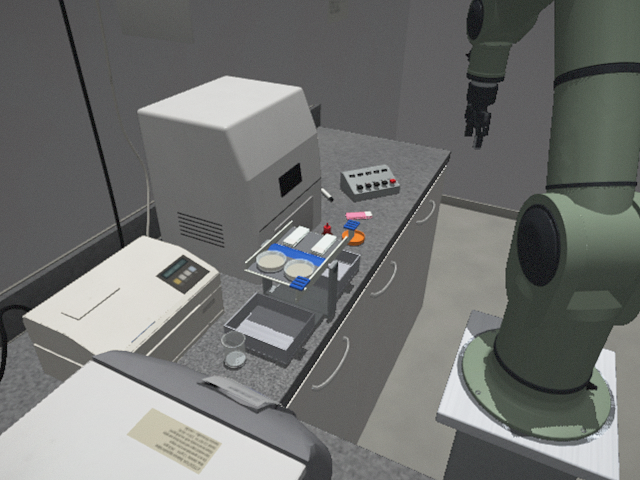

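View pics/top0.png

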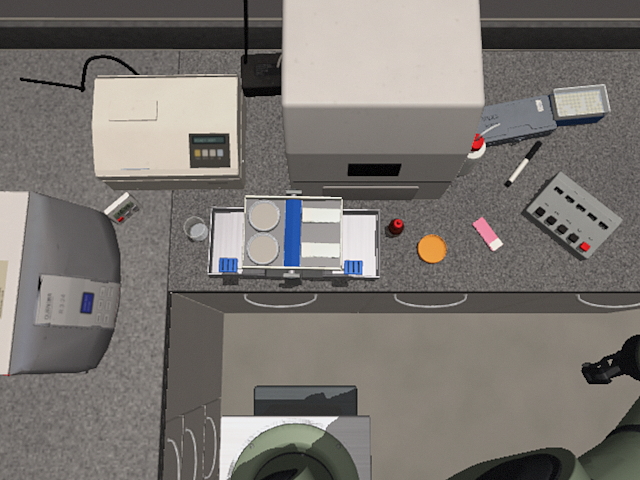

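Dishes are in the left bay (264,215) and (262,248), slides in the right. The pad to press is the left one at (228,265). The beaker is at (196,229) and the red bottle at (396,227). The orange disc (431,249) and pink block (487,233) are look-alikes. Now measuring.

```bash
cat > h.py <<'E'
from workcell import telemetry, vision, workorder
import cv2,numpy as np
from scipy.spatial.transform import Rotation as Ro
def cam(n):
    i=vision.camera_info(n);return np.array(i["mtx"]),np.array(i["rvec"]).ravel(),np.array(i["tvec"]).ravel()
def ray(n,uv,z):
    K,r,t=cam(n);R=cv2.Rodrigues(r)[0];c=-R.T@t
    d=R.T@np.linalg.inv(K)@np.array([*uv,1.]);return c+d*(z-c[2])/d[2]
def proj(n,P):
    K,r,t=cam(n);return cv2.projectPoints(np.array(P,float).reshape(-1,1,3),r,t,K,None)[0].reshape(-1,2)
E
python3 - <<'E'
from h import *
print(Ro.from_euler('xyz',telemetry.observe()['tool_rot']).as_matrix().round(3))
for n in("top","scene"):
    im=cv2.imread(f"pics/{n}0.png");h=cv2.cvtColor(im,cv2.COLOR_BGR2HSV)
    m=cv2.inRange(h,(105,150,60),(125,255,255))
    N,l,s,c=cv2.connectedComponentsWithStats(m)
    for k in range(1,N):
        if s[k,4]>25 : print(n,s[k],c[k].round(1),[ray(n,c[k],z).round(4) for z in (.17,.14)])
im=cv2.imread("pics/top0.png")[180:290,180:420]
cv2.imwrite("pics/crop.png",cv2.resize(im,None,fx=3.3,fy=3.3,interpolation=cv2.INTER_CUBIC))
E
```

```text
[[-0.     0.44  -0.898]
 [ 0.001 -0.898 -0.44 ]
 [-1.    -0.001  0.   ]]
top [ 284  199   17   67 1003] [292.2 232.3] [array([0.5127, 0.0007, 0.17  ]), array([0.5188, 0.0022, 0.14  ])]
top [219 258  18  14 211] [227.6 265. ] [array([0.4476, 0.1255, 0.17  ]), array([0.452 , 0.1303, 0.14  ])]
top [344 261  18  13 176] [352.8 266.9] [array([ 0.4443, -0.1179,  0.17  ]), array([ 0.4486, -0.1195,  0.14  ])]
top [ 82 294  11  19 102] [ 87.  302.4] [array([0.3747, 0.3931, 0.17  ]), array([0.3772, 0.405 , 0.14  ])]
scene [344 220  16  10 102] [351.1 224.4] [array([ 0.4434, -0.1129,  0.17  ]), array([ 0.4613, -0.1592,  0.14  ])]
scene [268 243  57  23 390] [296.9 253.6] [array([0.4978, 0.047 , 0.17  ]), array([0.5186, 0.0092, 0.14  ])]
scene [290 276  20  14 164] [299.5 282.7] [array([0.4472, 0.1301, 0.17  ]), array([0.4654, 0.0966, 0.14  ])]
```

View pics/crop.png

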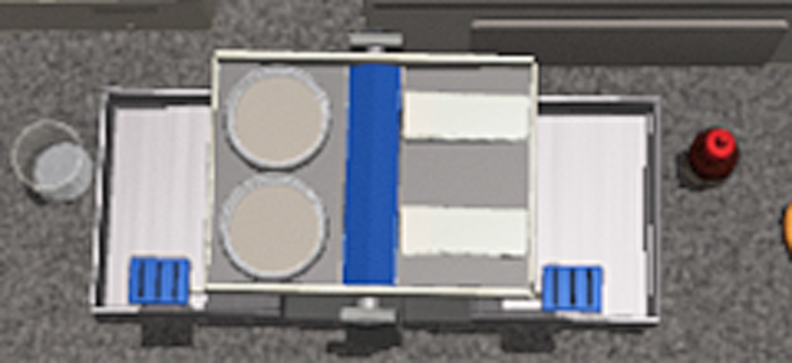

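Request:
play_rows(deltas=[[20,35,4,0,0,-3.25,0],[20,35,4,0,0,-3.25,0],[20,35,4,0,0,-3.25,0],[20,35,4,0,0,-3.25,0],[20,35,4,0,0,-3.25,0],[20,35,4,0,0,-3.25,0],[20,35,4,0,0,-3.25,0],[20,35,4,0,0,-3.25,0]])

```text
clock: 1.1
position: [0.4355, -0.2799, 0.2633]
tool_rot: [-0.469, 1.57, 2.673]
force: [0.7, 0.7, 0.4]
grip_width: 0.0003
```

Request:
play_rows(deltas=[[1,50,0,0,0,0,0],[1,50,0,0,0,0,0],[1,50,0,0,0,0,0],[1,50,0,0,0,0,0],[1,50,0,0,0,0,0],[1,50,0,0,0,0,0],[1,50,0,0,0,0,0],[1,50,0,0,0,0,0]])

```text
clock: 2.1
position: [0.4428, 0.1204, 0.2633]
tool_rot: [1.854, 1.571, -1.285]
force: [0.9, -0.8, 0.4]
grip_width: 0.0003
```

Request:
play_rows(deltas=[[0,5,-20,0,0,0,0],[0,0,-20,0,0,0,0],[0,0,-20,0,0,0,0],[0,0,-15,0,0,0,0],[0,0,-5,0,0,0,0],[0,0,0,0,0,0,0]])

```text
clock: 2.85
position: [0.4431, 0.1238, 0.1833]
tool_rot: [0.13, 1.571, -3.01]
force: [0.3, 0.1, 0.4]
grip_width: 0.0003
```

Run:
```python
from h import *
o=telemetry.observe();print(o['position'],o['force'],o['qpos'].round(2),Ro.from_euler('xyz',o['tool_rot']).as_matrix().round(3))
a=vision.grab_frame("scene")[:,:,::-1];b=vision.grab_frame("top")[:,:,::-1]
A=cv2.resize(a[180:380,180:400],None,fx=2.4,fy=2.4);B=cv2.resize(b[170:310,170:310],(480,480))
cv2.imwrite("pics/c1.png",cv2.resize(np.hstack([A,B]),(800,380)))
```

```text
[0.44310943 0.12381085 0.18334756] [0.33860801 0.12812728 0.42495163] [-0.18  0.34 -0.28  2.06  0.13  0.76 -2.1 ] [[-0.     0.002 -1.   ]
 [-0.    -1.    -0.002]
 [-1.     0.     0.   ]]
```

View pics/c1.png

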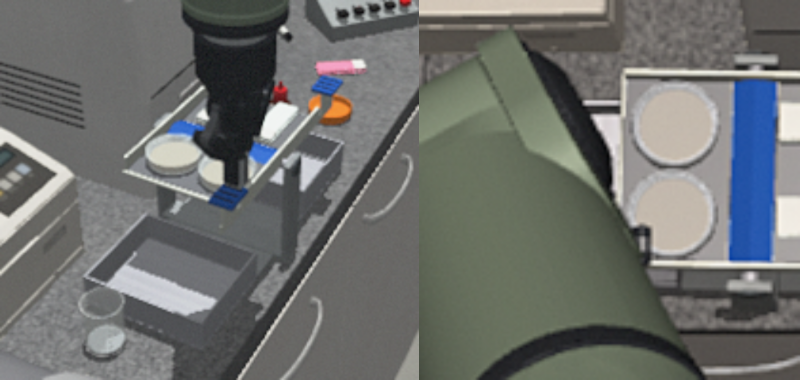

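The fingers stand right above the left pad, and the dishes and slides are visible in the top view. Making contact slowly.

Request:
play_rows(deltas=[[0,1,-4,0,0,0,0],[0,0,-4,0,0,0,0],[0,0,-3,0,0,0,0],[0,0,-2,0,0,0,0],[0,0,-2,0,0,0,0],[0,0,0,0,0,0,0]])

```text
clock: 3.7
position: [0.4431, 0.1248, 0.1682]
tool_rot: [0.032, 1.571, -3.108]
force: [0.6, 0.2, 0.5]
grip_width: -0.0004
```

Request:
play_rows(deltas=[[0,0.85,-3.1,-1.43,0,0,0],[0,0.85,-3.1,-1.43,0,0,0],[0,0.85,-3.1,-1.43,0,0,0],[0,0.85,-3.1,-1.43,0,0,0],[0,0.52,-3.15,-1.43,0,0,0],[0,0.52,-3.15,-1.43,0,0,0],[0,0.52,-3.15,-1.43,0,0,0],[0,0.52,-3.15,-1.43,0,0,0]])

```text
clock: 4.7
position: [0.4431, 0.1302, 0.1431]
tool_rot: [1.569, 1.369, -1.57]
force: [1.3, -1.1, 3.6]
grip_width: -0.0001
```

```bash
cat > look.py <<'E'
from h import *
import sys
o=telemetry.observe();print(o['clock'],o['position'].round(4),o['force'].round(1),o['qpos'].round(2))
print(Ro.from_euler('xyz',o['tool_rot']).as_matrix()[:,0].round(3))
a=vision.grab_frame("scene")[:,:,::-1];b=vision.grab_frame("top")[:,:,::-1]
n=sys.argv[1];cv2.imwrite(f"pics/s_{n}.png",a);cv2.imwrite(f"pics/t_{n}.png",b)
A=cv2.resize(a[180:380,180:400],None,fx=2.4,fy=2.4);B=cv2.resize(b[170:310,200:400],(686,480))
cv2.imwrite(f"pics/c_{n}.png",cv2.resize(np.hstack([A,B]),(800,316)))
for nm,im,y0,x0 in(("top",b[180:280,200:400],180,200),("scene",a[180:380,200:400],180,200)):
    h=cv2.cvtColor(im,cv2.COLOR_BGR2HSV)
    for c,lo,hi in(("beige",(8,20,120),(22,90,255)),("blue",(105,150,60),(125,255,255))):
        N,l,s,ce=cv2.connectedComponentsWithStats(cv2.inRange(h,lo,hi))
        print(nm,c,[(int(s[k,4]),(ce[k]+[x0,y0]).round(1).tolist()) for k in range(1,N) if s[k,4]>60])
E
python3 look.py 1
```

```text
4.7 [0.4431 0.1302 0.1431] [ 1.3 -1.1  3.6] [-0.4   0.44 -0.18  2.04  0.35  0.8  -2.39]
[ 0.   -0.2  -0.98]
top beige [(122, [363.9, 186.6]), (530, [264.3, 217.2]), (541, [262.9, 249.8])]
top blue [(956, [291.7, 232.7]), (224, [347.4, 265.1])]
scene beige []
scene blue [(121, [349.9, 217.1]), (94, [318.5, 260.7]), (86, [295.6, 298.3])]
```

q7 is nearing its limit (-2.39 of -2.52), so I stop tilting the tool. I keep its orientation with a small yaw relief and just press down.

Request:
play_rows(deltas=[[0,0,-2,0,0,2,0],[0,0,-2,0,0,2,0],[0,0,-2,0,0,2,0],[0,0,-2,0,0,2,0],[0,0,-2,0,0,2,0],[0,0,-2,0,0,2,0],[0,0,-2,0,0,0,0],[0,0,-2,0,0,0,0]])

```text
clock: 5.8
position: [0.4429, 0.1309, 0.1273]
tool_rot: [1.571, 1.372, -1.358]
force: [-4.7, 5.0, 6.2]
grip_width: -0.0001
```

```bash
python3 look.py 2
```

```text
5.8 [0.4429 0.1309 0.1273] [-4.7  5.   6.2] [-0.39  0.46 -0.21  2.09  0.42  0.73 -2.27]
[ 0.042 -0.193 -0.98 ]
top beige [(85, [375.0, 186.6]), (545, [265.3, 218.2]), (557, [264.1, 250.7])]
top blue [(902, [291.4, 232.4]), (209, [343.2, 263.9])]
scene beige []
scene blue [(134, [348.6, 213.4]), (65, [272.6, 249.0]), (96, [318.9, 261.8]), (91, [295.7, 305.2])]
```

View pics/c_2.png

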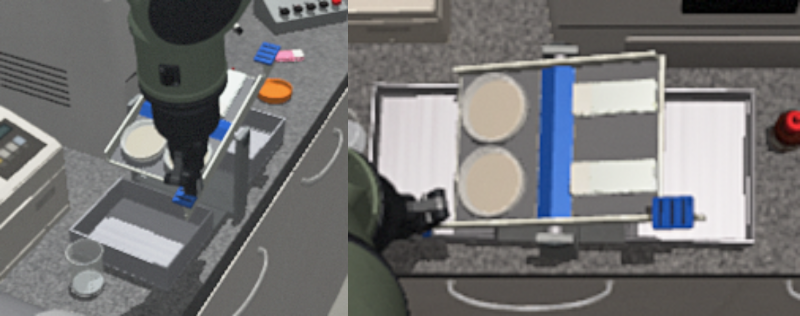

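Tray tipped about 0.3, dishes (265,218), (264,251) and slides still in place. Adding an angle estimate from the right pad.

```bash
cat >> look.py <<'E'
from scipy.optimize import minimize_scalar
def rp(t):return [.446,.0035-.1215*np.cos(t)+.04*np.sin(t),.13+.04*np.cos(t)+.1215*np.sin(t)]
for nm,im in(("top",b),("scene",a)):
    N,l,s,ce=cv2.connectedComponentsWithStats(cv2.inRange(cv2.cvtColor(im,cv2.COLOR_BGR2HSV),(105,150,60),(125,255,255)))
    if nm=="top":c=[ce[k] for k in range(1,N) if s[k,4]>80 and 312<ce[k][0]<400 and 240<ce[k][1]<285]
    else:c=[ce[k] for k in range(1,N) if s[k,4]>50 and 330<ce[k][0]<400 and 150<ce[k][1]<230]
    for q in c:
        r=minimize_scalar(lambda t:np.sum((proj(nm,rp(t))[0]-q)**2),bounds=(-.1,1.1),method='bounded');print(nm,"theta",round(r.x,3),"res px",round(r.fun**.5,1))
E
python3 look.py 3 | grep theta
```

```text
top theta 0.332 res px 0.7
scene theta 0.312 res px 0.2
```

Request:
play_rows(deltas=[[0,-0.2,-1.5,0,0,0,0],[0,-0.2,-1.5,0,0,0,0],[0,-0.2,-1.5,0,0,0,0],[0,-0.2,-1.5,0,0,0,0],[0,0,0,0,0,0,0]])

```text
clock: 6.62
position: [0.443, 0.1305, 0.1213]
tool_rot: [1.572, 1.373, -1.356]
force: [-4.8, 8.3, 6.2]
grip_width: 0.0002
```

```bash
python3 look.py 4
```

```text
6.625 [0.443  0.1305 0.1213] [-4.8  8.3  6.2] [-0.39  0.47 -0.2   2.09  0.43  0.71 -2.28]
[ 0.042 -0.192 -0.98 ]
top beige [(118, [363.3, 186.7]), (530, [265.8, 218.6]), (543, [264.5, 251.0])]
top blue [(866, [291.2, 232.5]), (216, [341.1, 263.6])]
scene beige []
scene blue [(133, [347.6, 212.5]), (81, [319.7, 262.0]), (93, [296.1, 307.8])]
top theta 0.385 res px 0.9
scene theta 0.354 res px 0.5
```

Request:
play_rows(deltas=[[0,1,-1,0,0,0,0],[0,1,-1,0,0,0,0],[0,0,-1,0,0,0,0],[0,0,-1,0,0,0,0],[0,0,0,0,0,0,0],[0,0,0,0,0,0,0]])

```text
clock: 7.48
position: [0.443, 0.1311, 0.1174]
tool_rot: [1.568, 1.371, -1.361]
force: [-2.4, 0.1, 7.1]
grip_width: -0.0002
```

```bash
python3 look.py 5
```

```text
7.475 [0.443  0.1311 0.1174] [-2.4  0.1  7.1] [-0.4   0.47 -0.2   2.09  0.43  0.71 -2.29]
[ 0.041 -0.194 -0.98 ]
top beige [(113, [363.3, 186.7]), (529, [266.0, 218.8]), (85, [302.2, 213.0]), (537, [264.8, 251.1]), (91, [301.2, 247.8])]
top blue [(851, [291.2, 232.6]), (224, [339.7, 263.2])]
scene beige [(94, [274.9, 269.8]), (73, [264.4, 271.1])]
scene blue [(139, [347.4, 211.7]), (74, [320.1, 261.6]), (86, [296.0, 309.4])]
top theta 0.419 res px 0.7
scene theta 0.387 res px 0.4
```

Request:
play_rows(deltas=[[0,0,-1,0,0,0,0],[0,0,-1,0,0,0,0],[0,0,-1,0,0,0,0],[0,0,0,0,0,0,0],[0,0,0,0,0,0,0]])

```text
clock: 8.2
position: [0.443, 0.1309, 0.1144]
tool_rot: [1.567, 1.371, -1.362]
force: [-2.5, -1.0, 7.9]
grip_width: 0.0004
```

```bash
python3 look.py 6
```

```text
8.2 [0.443  0.1309 0.1144] [-2.5 -1.   7.9] [-0.4   0.48 -0.2   2.09  0.44  0.7  -2.29]
[ 0.041 -0.194 -0.98 ]
top beige [(113, [363.8, 186.7]), (512, [266.3, 218.8]), (93, [301.9, 213.1]), (529, [265.1, 251.2]), (93, [301.0, 248.1])]
top blue [(843, [291.2, 232.5]), (214, [338.9, 262.9])]
scene beige [(231, [271.4, 271.5])]
scene blue [(145, [347.1, 211.1]), (69, [320.4, 261.4]), (92, [296.5, 310.7])]
top theta 0.437 res px 0.6
scene theta 0.411 res px 0.3
```

Request:
play_rows(deltas=[[0,0,-1,0,0,0,0],[0,-0.3,-1,0,0,0,0],[0,0,-1,0,0,0,0],[0,0,0,0,0,0,0],[0,0,0,0,0,0,0],[0,0,0,0,0,0,0]])

```text
clock: 9.05
position: [0.4431, 0.1306, 0.1114]
tool_rot: [1.569, 1.371, -1.361]
force: [-1.8, -0.2, 8.3]
grip_width: 0.0001
```

```bash
python3 look.py 7|grep -E "theta|top beige"
```

```text
top beige [(118, [363.0, 186.7]), (510, [266.5, 219.1]), (94, [301.7, 213.2]), (98, [300.8, 247.7]), (522, [265.5, 251.3])]
top theta 0.458 res px 0.5
scene theta 0.428 res px 0.4
```

Request:
play_rows(deltas=[[0,0,-1,0,0,0,0],[0,-0.3,-1,0,0,0,0],[0,0,-1,0,0,0,0],[0,0,0,0,0,0,0],[0,0,0,0,0,0,0],[0,0,0,0,0,0,0]])

```text
clock: 9.9
position: [0.4431, 0.1303, 0.1085]
tool_rot: [1.569, 1.371, -1.36]
force: [-1.2, 0.0, 8.9]
grip_width: 0.0
```

```bash
python3 look.py 8|grep -E "theta|top beige"
```

```text
top beige [(114, [363.8, 186.7]), (504, [266.9, 219.2]), (90, [301.4, 213.3]), (522, [265.7, 251.4]), (94, [300.5, 247.9])]
top theta 0.485 res px 0.6
scene theta 0.465 res px 0.3
```

Request:
play_rows(deltas=[[0,-0.2,-1,0,0,0,0],[0,-0.3,-1,0,0,0,0],[0,0,-1,0,0,0,0],[0,0,0,0,0,0,0],[0,0,0,0,0,0,0],[0,0,0,0,0,0,0]])

```text
clock: 10.75
position: [0.4431, 0.1298, 0.1055]
tool_rot: [1.569, 1.371, -1.361]
force: [-2.2, -0.4, 8.8]
grip_width: -0.0002
```

```bash
python3 look.py 9|grep -E "theta|top beige"
```

```text
top beige [(116, [363.0, 186.7]), (486, [267.2, 219.3]), (87, [301.0, 212.6]), (503, [266.1, 251.6]), (90, [300.1, 247.7])]
top theta 0.51 res px 0.6
scene theta 0.487 res px 0.6
```

Request:
play_rows(deltas=[[0,-0.2,-1,0,0,0,0],[0,-0.3,-1,0,0,0,0],[0,0,-1,0,0,0,0],[0,0,0,0,0,0,0],[0,0,0,0,0,0,0],[0,0,0,0,0,0,0]])

```text
clock: 11.6
position: [0.4432, 0.1294, 0.1025]
tool_rot: [1.57, 1.371, -1.36]
force: [-2.2, -0.5, 8.7]
grip_width: -0.0001
```

```bash
python3 look.py 10|grep -E "theta|top beige"
```

```text
top beige [(87, [374.3, 186.6]), (478, [267.6, 219.4]), (91, [300.8, 212.9]), (490, [266.3, 251.7]), (90, [300.0, 247.9])]
top theta 0.536 res px 0.6
scene theta 0.517 res px 0.4
```

Request:
play_rows(deltas=[[0,-0.3,-1,0,0,0,0],[0,-0.3,-1,0,0,0,0],[0,0,-1,0,0,0,0],[0,0,0,0,0,0,0],[0,0,0,0,0,0,0],[0,0,0,0,0,0,0]])

```text
clock: 12.45
position: [0.4432, 0.1287, 0.0995]
tool_rot: [1.57, 1.371, -1.359]
force: [-2.3, -0.8, 10.0]
grip_width: 0.0
```

```bash
python3 look.py 11|grep -E "theta|top beige"
```

```text
top beige [(122, [362.7, 186.6]), (475, [267.9, 219.7]), (80, [300.4, 213.2]), (487, [266.7, 251.8]), (82, [299.4, 248.5])]
top theta 0.563 res px 0.4
scene theta 0.535 res px 0.4
```

Request:
play_rows(deltas=[[0,-0.3,-1,0,0,0,0],[0,-0.3,-1,0,0,0,0],[0,0,-1,0,0,0,0],[0,0,0,0,0,0,0],[0,0,0,0,0,0,0],[0,0,0,0,0,0,0]])

```text
clock: 13.3
position: [0.4433, 0.1283, 0.0966]
tool_rot: [1.571, 1.371, -1.359]
force: [-1.0, 0.6, 9.6]
grip_width: 0.0
```

```bash
python3 look.py 12|grep -E "theta|top beige"
```

```text
top beige [(117, [364.2, 186.7]), (468, [268.3, 219.8]), (89, [300.1, 212.6]), (481, [267.0, 252.0]), (90, [299.0, 248.0])]
top theta 0.585 res px 0.5
scene theta 0.569 res px 0.6
```

Request:
play_rows(deltas=[[0,-0.3,-1,0,0,0,0],[0,-0.3,-1,0,0,0,0],[0,0,-1,0,0,0,0],[0,0,0,0,0,0,0],[0,0,0,0,0,0,0],[0,0,0,0,0,0,0]])

```text
clock: 14.15
position: [0.4433, 0.1277, 0.0936]
tool_rot: [1.571, 1.371, -1.358]
force: [-0.7, -0.9, 11.2]
grip_width: -0.0002
```

```bash
python3 look.py 13|grep -E "theta|top beige|0.44"
```

```text
14.15 [0.4433 0.1277 0.0936] [-0.7 -0.9 11.2] [-0.41  0.52 -0.18  2.11  0.47  0.65 -2.32]
top beige [(85, [374.7, 186.6]), (464, [268.5, 219.9]), (85, [299.7, 212.7]), (467, [267.4, 252.0]), (90, [298.9, 247.8])]
top theta 0.608 res px 0.4
scene theta 0.587 res px 0.5
```

Request:
play_rows(deltas=[[0,-0.3,-1,0,0,0,0],[0,-0.3,-1,0,0,0,0],[0,0,-1,0,0,0,0],[0,0,0,0,0,0,0],[0,0,0,0,0,0,0],[0,0,0,0,0,0,0]])

```text
clock: 15.0
position: [0.4434, 0.1272, 0.0906]
tool_rot: [1.572, 1.371, -1.357]
force: [-0.3, -0.8, 10.8]
grip_width: -0.0001
```

```bash
python3 look.py 14|grep -E "theta|top beige|0.44"
```

```text
15.0 [0.4434 0.1272 0.0906] [-0.3 -0.8 10.8] [-0.41  0.52 -0.18  2.11  0.47  0.64 -2.32]
top beige [(110, [363.7, 186.7]), (461, [268.8, 220.1]), (75, [299.5, 212.7]), (462, [267.7, 252.1]), (81, [298.5, 247.8])]
top theta 0.634 res px 0.6
scene theta 0.609 res px 0.7
```

View pics/c_14.png

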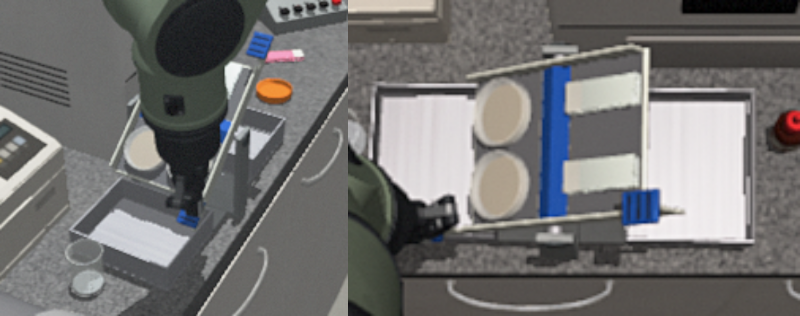

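θ≈0.62: dishes (269,220), (268,252) still hold, slides are up against the hump, and the pad is held well. Continuing.

Request:
play_rows(deltas=[[0,-0.3,-1,0,0,0,0],[0,-0.3,-1,0,0,0,0],[0,0,0,0,0,0,0],[0,0,0,0,0,0,0],[0,0,0,0,0,0,0]])

```text
clock: 15.72
position: [0.4434, 0.1265, 0.0886]
tool_rot: [1.572, 1.371, -1.358]
force: [-0.4, 0.1, 11.3]
grip_width: -0.0
```

```bash
python3 look.py 15|grep -E "theta|top beige|0.44"
```

```text
15.725 [0.4434 0.1265 0.0886] [-0.4  0.1 11.3] [-0.41  0.52 -0.17  2.11  0.47  0.64 -2.32]
top beige [(114, [363.3, 186.7]), (440, [269.3, 220.1]), (77, [299.2, 212.5]), (447, [268.1, 252.2]), (84, [298.4, 247.7])]
top theta 0.648 res px 0.4
scene theta 0.631 res px 0.6
```

Request:
play_rows(deltas=[[0,-0.3,-1,0,0,0,0],[0,-0.3,-1,0,0,0,0],[0,0,0,0,0,0,0],[0,0,0,0,0,0,0],[0,0,0,0,0,0,0]])

```text
clock: 16.45
position: [0.4434, 0.126, 0.0866]
tool_rot: [1.572, 1.371, -1.357]
force: [-0.8, 0.0, 11.5]
grip_width: -0.0001
```

```bash
python3 look.py 16|grep -E "theta|top beige|0.44"
```

```text
16.45 [0.4434 0.126  0.0866] [-0.8  0.  11.5] [-0.41  0.53 -0.17  2.11  0.48  0.63 -2.32]
top beige [(113, [362.6, 186.7]), (78, [297.6, 212.9]), (420, [260.9, 221.8]), (431, [259.5, 253.2]), (81, [296.7, 247.9])]
top theta 0.663 res px 0.4
scene theta 0.65 res px 0.5
```

Both dishes have started sliding (269→261). Hold.

Request:
play_rows(deltas=[[0,0,0,0,0,0,0],[0,0,0,0,0,0,0],[0,0,0,0,0,0,0]])

```text
clock: 16.92
position: [0.4434, 0.126, 0.0867]
tool_rot: [1.573, 1.371, -1.357]
force: [-1.2, 0.7, 11.9]
grip_width: -0.0001
```

```bash
python3 look.py 17|grep -E "theta|beige|0.44"
```

```text
16.925 [0.4434 0.126  0.0867] [-1.2  0.7 11.9] [-0.41  0.53 -0.17  2.11  0.48  0.63 -2.32]
top beige [(115, [363.8, 186.7]), (78, [297.7, 212.7]), (481, [237.9, 228.3]), (84, [296.8, 248.0]), (244, [236.7, 252.4])]
scene beige []
top theta 0.663 res px 0.4
scene theta 0.651 res px 0.5
```

View pics/c_17.png

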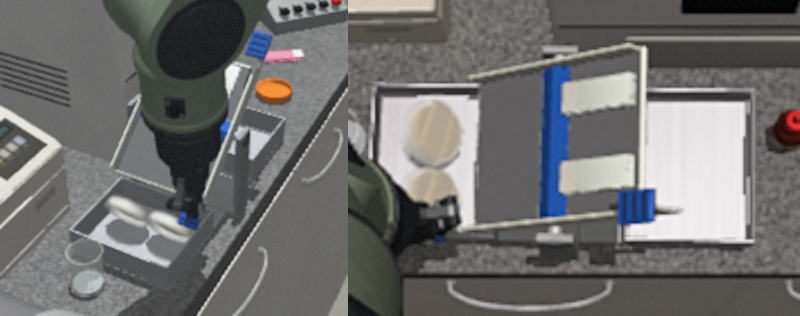

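Both dishes are dropping into the left pan (433,135 and 430,190 in the crop). The slides rest against the hump, not over it. Letting them settle, then returning slowly along the same path.

Request:
play_rows(deltas=[[0,0,0,0,0,0,0],[0,0,0,0,0,0,0],[0,0.3,1,0,0,0,0],[0,0.3,2,0,0,0,0],[0,0.3,2,0,0,0,0],[0,0.3,2,0,0,0,0],[0,0.3,2,0,0,0,0],[0,0.3,2,0,0,0,0]])

```text
clock: 18.02
position: [0.4435, 0.1288, 0.0976]
tool_rot: [1.576, 1.373, -1.352]
force: [-1.0, 6.6, 8.6]
grip_width: -0.0002
```

Request:
play_rows(deltas=[[0,0.3,2,0,0,0,0],[0,0.3,2,0,0,0,0],[0,0.3,2,0,0,0,0],[0,0.3,2,0,0,0,0],[0,0.3,2,0,0,0,0],[0,0.3,2,0,0,0,0],[0,0.3,2,0,0,0,0],[0,0.3,2,0,0,0,0]])

```text
clock: 19.02
position: [0.4435, 0.1317, 0.1136]
tool_rot: [1.578, 1.373, -1.35]
force: [-0.5, 9.1, 6.1]
grip_width: 0.0
```

```bash
python3 look.py 18
```

```text
19.025 [0.4435 0.1317 0.1136] [-0.5  9.1  6.1] [-0.4   0.48 -0.2   2.09  0.44  0.69 -2.29]
[ 0.043 -0.192 -0.981]
top beige [(116, [364.0, 186.7]), (81, [300.7, 213.3]), (448, [231.5, 227.9]), (85, [299.8, 248.0]), (189, [230.3, 251.4])]
top blue [(789, [290.9, 232.6]), (215, [338.8, 263.0])]
scene beige []
scene blue [(141, [347.1, 211.2]), (74, [320.3, 261.4]), (79, [296.2, 311.0])]
top theta 0.439 res px 0.7
scene theta 0.411 res px 0.3
```

Request:
play_rows(deltas=[[0,0.5,2,0,0,0,0],[0,0.5,2,0,0,0,0],[0,0.5,2,0,0,0,0],[0,0.3,2,0,0,0,0],[0,0.3,2,0,0,0,0],[0,0,2,0,0,0,0],[0,0,2,0,0,0,0],[0,0,2,0,0,0,0]])

```text
clock: 20.12
position: [0.4435, 0.133, 0.1296]
tool_rot: [1.575, 1.372, -1.354]
force: [-0.7, 4.0, 6.4]
grip_width: -0.0001
```

Request:
play_rows(deltas=[[0,0,2,0,0,0,0],[0,0,2,0,0,0,0],[0,0,2,0,0,0,0],[0,0,2,0.7,0,0,0],[0,0,2,0.7,0,0,0],[0,-0.3,2,0.7,0,0,0],[0,-0.3,2,0.9,0,0,0],[0,-0.5,2,0.9,0,0,0]])

```text
clock: 21.12
position: [0.4432, 0.1316, 0.1455]
tool_rot: [1.68, 1.438, -1.252]
force: [3.0, 5.6, 3.8]
grip_width: -0.0
```

```bash
python3 look.py 19
```

```text
21.125 [0.4432 0.1316 0.1455] [3.  5.6 3.8] [-0.32  0.41 -0.24  2.09  0.35  0.72 -2.17]
[ 0.041 -0.125 -0.991]
top beige [(112, [362.7, 186.7]), (449, [231.5, 227.9]), (122, [231.2, 249.9])]
top blue [(929, [291.5, 232.7]), (221, [348.6, 265.2])]
scene beige []
scene blue [(121, [349.9, 217.6]), (129, [276.6, 249.5]), (119, [317.4, 260.5]), (76, [295.5, 297.7])]
top theta 0.174 res px 0.8
scene theta 0.161 res px 0.1
```

Request:
play_rows(deltas=[[0,-0.6,1.6,0.9,0,0,0],[0,-0.6,1.6,0.9,0,0,0],[0,-0.6,1.6,0.9,0,0,0],[0,-0.6,1.6,0.9,0,0,0],[0,-0.6,1.6,0.9,0,0,0],[0,-0.6,1.6,0.9,0,0,0],[0,-0.6,1.6,0.9,0,0,0],[0,-0.6,1.6,0.9,0,0,0]])

```text
clock: 22.22
position: [0.443, 0.1265, 0.1582]
tool_rot: [2.916, 1.53, -0.018]
force: [-0.4, 2.3, 3.1]
grip_width: -0.0
```

```bash
python3 look.py 20|grep -E "theta|0.44"
```

```text
22.225 [0.443  0.1265 0.1582] [-0.4  2.3  3.1] [-0.16  0.37 -0.32  2.11  0.22  0.66 -1.99]
top theta 0.086 res px 0.9
scene theta 0.065 res px 0.0
```

Request:
play_rows(deltas=[[0,-0.6,1.5,0,0,0,0],[0,-0.6,1.5,0,0,0,0],[0,-0.5,1.5,0,0,0,0],[0,0,1.5,0,0,0,0],[0,0,1.5,0,0,0,0],[0,0,1.5,0,0,0,0],[0,0,1.5,0,0,0,0],[0,0,1.5,0,0,0,0]])

```text
clock: 23.32
position: [0.443, 0.125, 0.1702]
tool_rot: [2.894, 1.53, -0.04]
force: [0.0, -0.4, 0.1]
grip_width: -0.0002
```

```bash
python3 look.py 21|grep -E "theta|0.44"
```

```text
23.325 [0.443  0.125  0.1702] [ 0.  -0.4  0.1] [-0.16  0.35 -0.32  2.1   0.2   0.69 -1.97]
top theta -0.03 res px 0.8
scene theta -0.031 res px 0.2
```

Contact has ended with the tray level (about 0.03 toward the slides' side, within tolerance). Lift off and check.

Request:
play_rows(deltas=[[0,0,2,0,0,0,0],[0,0,4,0,0,0,0],[0,0,10,0,0,0,0],[0,0,20,0,0,0,0],[0,0,30,0,0,0,0],[0,0,30,0,0,0,0]])

```text
clock: 24.18
position: [0.4429, 0.125, 0.2677]
tool_rot: [2.9, 1.529, -0.034]
force: [0.1, 0.4, 0.1]
grip_width: -0.0
```

Request:
play_rows(deltas=[[0,-45,0,0,0,0,0],[0,-45,0,0,0,0,0],[0,-45,0,0,0,0,0],[0,-45,0,0,0,0,0],[0,-45,0,0,0,0,0],[0,-45,0,0,0,0,0],[0,-45,0,0,0,0,0],[0,-45,0,0,0,0,0]])

```text
clock: 25.18
position: [0.443, -0.2364, 0.2669]
tool_rot: [2.894, 1.529, -0.04]
force: [1.9, 1.1, 0.6]
grip_width: -0.0
```

```bash
python3 look.py 22
python3 - <<'E'
import cv2,numpy as np
a=cv2.imread("pics/s_22.png")[190:380,190:390];b=cv2.imread("pics/t_22.png")[180:290,180:420]
cv2.imwrite("pics/f.png",np.hstack([cv2.resize(a,(316,300)),cv2.resize(b,(484,300))]))
E
```

```text
25.175 [ 0.443  -0.2364  0.2669] [1.9 1.1 0.6] [ 0.47  0.27 -0.1   1.9   0.02  0.94 -1.01]
[ 0.042 -0.002 -0.999]
top beige [(120, [364.5, 186.6]), (450, [231.5, 227.9]), (262, [231.5, 253.3])]
top blue [(977, [292.0, 232.4]), (209, [227.6, 264.8]), (171, [353.0, 267.0])]
scene beige []
scene blue [(93, [351.2, 225.2]), (444, [296.0, 254.0]), (160, [299.5, 281.7])]
top theta -0.034 res px 0.8
scene theta -0.052 res px 0.0
```

View pics/f.png

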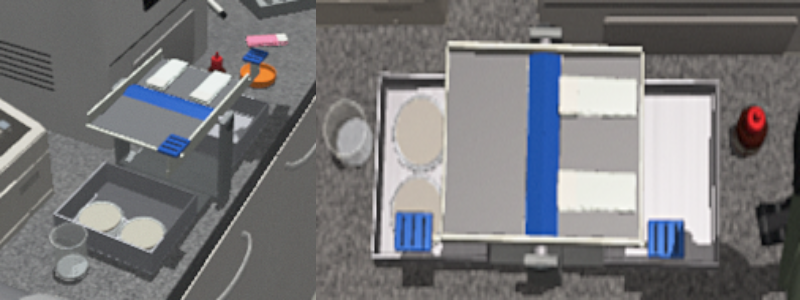

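Both dishes lie in the left pan, both slide packs are in the right bay, the tray is level, and beaker and bottle look unmoved. Quick numeric check of how far the slides moved towards the hump, and of the beaker and bottle.

Run:
```python
from h import *
for f in("top0","t_22"):
    im=cv2.imread(f"pics/{f}.png");h=cv2.cvtColor(im,cv2.COLOR_BGR2HSV)
    m=np.zeros(h.shape[:2],np.uint8);m[200:265,296:341]=((h[200:265,296:341,2]>195)*255)
    N,l,s,c=cv2.connectedComponentsWithStats(m)
    print(f,[(s[k].tolist(),c[k].round(1).tolist(),ray("top",c[k],.143)[:2].round(4)) for k in range(1,N) if s[k,4]>100])
    print("hump right edge",[int(np.where(cv2.inRange(h,(105,120,50),(125,255,255))[r,280:310])[0].max()+280) for r in(213,230,248)])
    r=cv2.inRange(h,(0,150,90),(6,255,255))[210:250,380:415];print("red",np.argwhere(r).mean(0))
a,b=[cv2.imread(f"pics/{f}.png")[212:246,182:209].astype(int) for f in("top0","t_22")];print("beaker diff",abs(a-b).mean(),"max",abs(a-b).max())
```

```text
top0 [([302, 208, 39, 16, 516], [321.0, 214.7], array([ 0.5546, -0.0559])), ([301, 238, 40, 20, 555], [320.7, 249.3], array([ 0.4837, -0.0554]))]
hump right edge [300, 300, 299]
red [12.64 18.36]
t_22 [([300, 208, 39, 15, 518], [319.2, 214.7], array([ 0.5547, -0.0523])), ([300, 242, 39, 16, 561], [318.6, 249.5], array([ 0.4831, -0.0513]))]
hump right edge [299, 300, 298]
red [12.48 18.48]
beaker diff 3.8278867102396514 max 9
```

```bash
python3 -c "
from workcell import workorder;print(workorder.job_done())"
```

```text
the job is handed in; nothing more can be done
None
```

The dishes' bay is empty and the job is handed in, at about 25 s of the 56 s allowed. I pressed the left pad down in small, watched steps. Both dishes slid into the left pan at about 0.66 rad, and I stopped tipping there. I then kept the finger on the pad while the tray came back to level, until the contact force reached zero, before lifting off.

**Last checks:**
- **Dishes:** both are in the left pan.
- **Tray:** it rests about 0.03–0.05 rad off level toward the slides' side, within its 0.1 rad band.
- **Slides:** both packs are in their own bay. They slid about 3.5–4 mm to the hump, against a nominal 2 mm gap. That leaves them at its foot, possibly about 1 mm onto the ramp, which would tilt them less than half a degree.
- **Beaker and bottle:** both are unmoved.
- **Forces:** the force readings between moves stayed below about 13 N.

**What differed from plan:** I meant to tilt the tool along with the pad, but joint 7 came near its limit (-2.39 of -2.52). I kept the tool at about 0.2 rad tilt for the rest of the press. This caused sideways friction of up to 9 N on the pad but no slip that I could see.

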